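# Slide the backup battery home into its bracket

## Task

Push the heavy black battery along the bench, low down near its base so that it slides instead of tipping, until it sits square and fully home against the back wall of the three-sided green bracket. Only push it with the fingers: do not pinch it, lift it or let it tip, and leave the flux bottle, the stepper motor and the multimeter where they stand.

Things in the scene. Friction and masses are not known exactly. Their poses are not given: they have to be found in the camera images.
- battery: heavy slim sealed battery, about 1 kg, standing loose on the bench: 35 mm deep (its x), 178 mm long (its y), 61 mm high (66 mm at the flat terminals). Black case, plain blue label with a white stripe on its front (-x) broad side; red and dark terminals on top near its +y end. Origin: centre of its underside; z up.
- battery_center (a point): centre of the battery, 30.5 mm above its underside. Its broad sides are flat from the bench to 56 mm up. Friction on the bench is about 0.5 to 0.7: pushed on a broad side higher than about 20 mm above the bench it may tip over, lower down it slides; pushed on an end it does not tip.
- bracket: green three-sided steel bracket without a floor, fixed to the bench. Back wall 42 mm high, inner face at its x = +17.5 mm; two straight side walls 28 mm high, 6 mm thick, 186 mm apart inside (y = +93 and -93 mm), from the back wall to x = -16 mm; then flared guides of the same height, widening to 212 mm between them at the mouth, x = -46 mm. Origin: on the bench, as bracket_seat.
- bracket_seat (a point): where the centre of the battery's underside lies when it is fully home in the bracket. x points from the bracket's open mouth to its back wall, y along the back wall, z up. Either long way round of the battery will do.
- flux_bottle: small white bottle with a screw cap, 30 mm wide, 62 mm high, loose, beside the bracket; origin: centre of its underside. A bystander.
- stepper: small black and white stepper motor standing upright, 48x42x60 mm, loose, beside the bracket; origin: centre of its underside. A bystander.
- multimeter: hand multimeter in a red holster lying on the bench, 155 mm (its x) by 70 mm by 45 mm high, loose; origin: centre of its underside. A bystander.

How it is judged:
By the outcome, as a careful person would: the job done as asked, in the order asked, and still so for the second after the job is handed in, with the robot touching nothing.
It also fails if it takes over 72 s, if anything falls off the work surface, if the arm or the gripper's body presses on something with over 40 N, if the wrist force passes 120 N, or if a joint passes its speed limit or range.

## Robot

A 6-joint arm with a two-finger parallel gripper is mounted at the origin on a cart in front of the work surface, level with it; the furniture and walls round the work are solid. World frame = base frame: x ahead of the robot, y to its left, z up, the work surface at z = 0. Lengths are in mm, angles in rad, forces in N, time in s.
With the tool pointing down it reaches from about 400 to 925 mm from the base axis. Payload 12.5 kg.
Tool frame: the origin (TCP) lies midway between the tips of the shut fingers; the grasp point (between the pads) lies 19 mm behind it; z points along the fingers, y is the line along which they close (so a half turn about z gives the same grasp; the last joint's range is limited). The gripper opens to 95 mm and grips with 3 to 60 N. Pads are 20 mm wide; open, the fingers measure 119 mm over their backs; the gripper's body (75 mm by 180 mm) begins 59 mm behind the grasp point.
Start: joints at [-1.253, 0.491, 1.559, -0, 1.092, -0.106], TCP at [257.041, -569.716, 214.661] pointing down, gripper open.
Joint ranges: [-3.1, 3.1], [-0.84, 2.19], [0.05, 2.79], [-1.13, 4.28], [0.06, 2.93], [-2.69, 2.69]. Speed limits (rad/s): [2.22, 2.22, 2.79, 3.14, 3.14, 3.14].

## Interface

Orientations are given as [roll, pitch, yaw] about the fixed x, y, z axes, in that order (R = Rz(yaw) Ry(pitch) Rx(roll)).
In Python, from cell import state, viewer, env, models gives the robot as it stands. The module is installed in compiled form; this text tells all that it offers.
- The arm moves only by the tool arm_command, never from a script. Its argument "rows" is a list of rows, each a list of 2 entries, a list of its own where there are three numbers: the shift along the tool's x, y, z normalised to -1 to 1, where 1 is 0.25 m, then the turn about the tool's z normalised to -1 to 1, where 1 is pi rad. A call has exactly 5 rows; each row shifts and turns the commanded pose from where the row before left it, along the tool's axes as they then stand; what a row does not reach is not made up. A row lasts 1/10 s, in which the tool goes at most 50 mm and 8.59 degrees, less where a joint would pass 70% of its speed; a pose out of reach is approached as far as the arm can. A call with a number of a shift or a turn outside -1 to 1 is refused whole. A call with a gripper value outside its range is refused whole. "claw" is the opening, from 0 (shut) to 1 (fully open), set as the call begins (left out, the last holds). The fingers move at their own pace and stop on an object; the grip force is fixed at half the most. Time passes only in rows, so rows that do not move let the fingers close, or fill a call up. It gives the time, the measured TCP pose, the force, the opening and the grip force at its end, in the units of the state.
- state(): the state, without advancing time (a new reading comes with each control period).
- viewer.read_camera(name): name is "scene" or "top"; returns (picture, depth): 480x640x3 uint8, red, green, blue; 480x640 float32, mm along the optical axis (not along the pixel's ray), 0 where there is no reading.
- viewer.get_calibration(name): a dict with "camera_matrix" (3x3 intrinsics, pixels), "dist_coeffs" ([k1, k2, p1, p2, k3] as OpenCV has them; the pictures are not rectified), "world_to_cam" (4x4, takes a point from world to camera coordinates). Camera axes: x right, y up, looking along -z (the intrinsics and any distortion apply to the point x, -y, -z); pixel columns grow to the right and rows downward; lengths in mm; the calibration is good to about 2 mm. A picture is of the moment at which its call begins. get_calibration takes no time and is no camera call.
- env.job_done(): hands the job in; it is judged then, once.
Trained networks look in the newest picture that a camera, given by its name, has taken for a name from the list of things; names that differ only in an ending like _2 or _b are one class to them, and where a whole thing is asked for, a point or a joint stands for the part that bears it (a point fixed in the world has none). Each returns a list of dicts, best first, with "confidence" (0 to 1); they miss things now and then, are a little off and sometimes report something else, mostly with a low value. They report only what shows in the picture. A call takes as long as a camera call.
- models.search_frame(camera, label): "position" ([x, y, z] in mm, in world coordinates, good to about 4 mm: the middle of the surface that is visible of it).
- models.mark_of(camera, label): "position" ([x, y, z] in mm, in world coordinates, good to about 4 mm: a listed point, or the origin of a listed thing).
The state is a dict: "t": time; "joints": joint angles; "qvel": joint speeds; "tau": joint torques, N m; "eef_pos": TCP position; "tcp_rot": TCP orientation; "ft_force": force on the tool from outside, world axes, zero at the start; "moment": the same for the moment, N m; "opening": opening from 0.0 (shut) to 1.0 (fully open); "grip_force": force on a finger pad.
Only numpy, scipy, OpenCV 4.12 (cv2) and the standard library are available. Lean on these libraries where they do the work, as an engineer would, in place of code of your own. Each camera call takes 0.05 s, during which the arm holds its last target. There are 200 camera calls.

## Working session

There is one attempt and no reset: what is moved stays moved. The work goes in short steps, Python scripts to look and compute and a tool call to move; the robot and the scene stay as the last step left them, time stands still between calls to the robot, and variables do not carry over. Pictures are saved under pics/ and viewed, at most 10 in all, crops included, and the job is handed in when it is done.

Besides the shell and the picture viewer there is one more tool, called after ">>>" as name([rows], argument=value, ...), one row to a line, values as JSON. arm_command: Moves the arm, as the interface text tells. Scaled input: -1 to 1 covers 0.25 m each way for a shift and pi rad each way for a turn. Its arguments: {"type":"object","properties":{"rows":{"type":"array","items":{"type":"array"}},"claw":{"type":"number"}},"required":["rows"]}

```bash
mkdir -p pics; cat > h.py <<'E'
from cell import state, viewer, env, models
import numpy as np, cv2
def cloud(name):
    img,d=viewer.read_camera(name); c=viewer.get_calibration(name)
    K=np.array(c["camera_matrix"],float); D=np.array(c["dist_coeffs"],float); W=np.array(c["world_to_cam"],float)
    v,u=np.mgrid[0:480,0:640]
    p=cv2.undistortPoints(np.stack([u,v],-1).reshape(-1,1,2).astype(np.float64),K,D).reshape(480,640,2)
    P=np.stack([p[...,0]*d,-p[...,1]*d,-d,np.ones_like(d)],-1)
    X=(P@np.linalg.inv(W).T)[...,:3]; X[d==0]=np.nan
    return img,X
E
python3 - <<'E'
from h import *
for n in("top","scene"):
    img,X=cloud(n); cv2.imwrite(f"pics/{n}0.png",img[...,::-1]); np.savez(f"{n}0.npz",img=img,X=X)
    for l in("battery","bracket","bracket_seat","flux_bottle","stepper","multimeter"):
        print(n,l,[(np.round(r["position"],0).tolist(),round(r["confidence"],2)) for r in models.mark_of(n,l)[:2]])
s=state(); print({k:np.round(v,3).tolist() for k,v in s.items()})
E
```

```text
top battery [([481.0, -29.0, 4.0], 0.71)]
top bracket [([625.0, -74.0, -0.0], 0.67)]
top bracket_seat [([625.0, -72.0, 1.0], 0.72)]
top flux_bottle [([583.0, -236.0, -2.0], 0.59)]
top stepper [([658.0, 115.0, 5.0], 0.74)]
top multimeter [([490.0, 377.0, -0.0], 0.79)]
scene battery [([476.0, -30.0, 2.0], 0.81)]
scene bracket [([629.0, -82.0, 0.0], 0.91)]
scene bracket_seat [([630.0, -80.0, -1.0], 0.83)]
scene flux_bottle [([629.0, -79.0, 1.0], 0.72), ([576.0, -234.0, -0.0], 0.69)]
scene stepper [([651.0, 119.0, -4.0], 0.65)]
scene multimeter [([484.0, 379.0, 3.0], 0.71)]
{'t': 0.7, 'joints': [-1.253, 0.491, 1.559, -0.0, 1.092, -0.106], 'qvel': [0.001, -0.001, 0.002, 0.0, -0.002, -0.001], 'tau': [-0.001, -61.234, -25.84, 0.069, 0.044, 0.0], 'eef_pos': [257.026, -569.709, 214.667], 'tcp_rot': [3.142, 0.0, 0.424], 'ft_force': [-0.137, -0.256, -0.407], 'moment': [0.05, 0.087, 0.02], 'grip_force': 0.0, 'opening': 1.004}
```

View pics/top0.png

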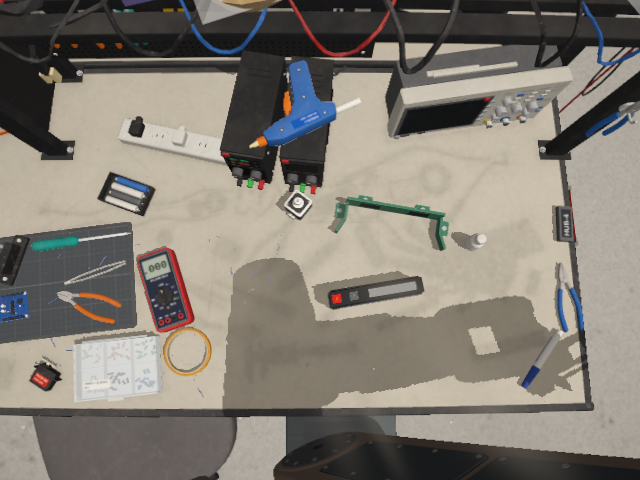

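View pics/scene0.png

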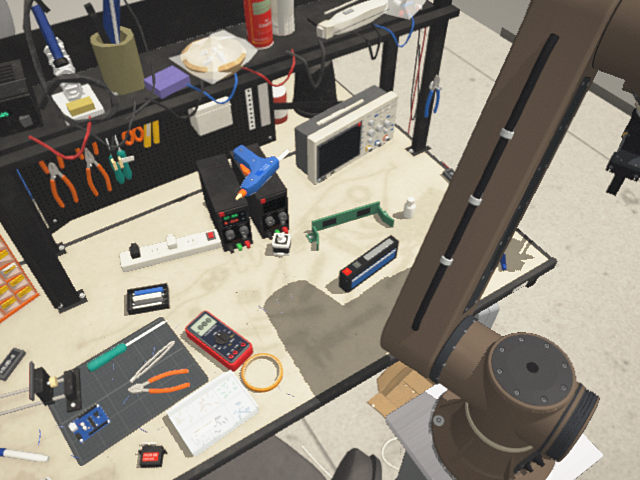

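The top view shows the battery at about (375,291). The bracket spans (340,205) to (445,230) with its mouth toward the robot. The flux bottle is at (477,241), the stepper at (298,204) and the multimeter at (165,290), all clear of the path. Next I'll fit exact poses from depth.

```bash
cat >> h.py <<'E'
def fit(X,m):
    p=X[m][:,:2].astype(np.float32); (c,wh,a)=cv2.minAreaRect(p); b=cv2.boxPoints((c,wh,a))
    e=b[1]-b[0] if np.linalg.norm(b[1]-b[0])>np.linalg.norm(b[2]-b[1]) else b[2]-b[1]
    if e[1]<0:e=-e
    return np.array(c),sorted(wh),np.arctan2(-e[0],e[1]),len(p)
def big(m):
    n,l,s,_=cv2.connectedComponentsWithStats(m.astype(np.uint8)); return l==1+np.argmax(s[1:,4])
def poses(img,X,cb=(480,-30)):
    z=X[...,2]; 
    r=np.hypot(X[...,0]-cb[0],X[...,1]-cb[1])
    bat=fit(X,big((z>50)&(z<75)&(r<115)))
    hsv=cv2.cvtColor(img,cv2.COLOR_RGB2HSV)
    g=(hsv[...,0]>55)&(hsv[...,0]<90)&(hsv[...,1]>90)&(np.hypot(X[...,0]-627,X[...,1]+76)<150)
    return bat,g
E
python3 - <<'E'
from h import *
for n in("top","scene"):
    d=np.load(n+"0.npz"); X=d["X"]; z=X[...,2]
    b,g=poses(d["img"],X); print(n,"bat",b)
    w=big(g&(z>33)&(z<50)); print("wall",fit(X,w), z[w].mean()); print("all",fit(X,g&(z>15)&(z<50)))
    # bracket frame extents
    yaw=fit(X,w)[2]; R=np.array([[np.cos(yaw),-np.sin(yaw)],[np.sin(yaw),np.cos(yaw)]])
    q=(X[g&(z>15)&(z<50)][:,:2]-fit(X,w)[0])@R; print(np.percentile(q,[1,50,99],axis=0))
    lo=g&(z>20)&(z<31); q=(X[lo][:,:2]-fit(X,w)[0])@R
    for s in(1,-1):
        k=(q[:,1]*s>60)&(q[:,0]<-5); 
        for x0 in range(-65,0,10):
            kk=k&(q[:,0]>x0)&(q[:,0]<x0+10)
            if kk.sum()>3: print(s,x0+5,np.percentile(q[kk,1],[5,50,95]).round(1),kk.sum())
    tb=np.abs(z[np.hypot(X[...,0]-480,X[...,1]-100)<30]); print("bench z",np.nanmedian(tb))
E
```

```text
top bat (array([479.15612793, -32.01887512]), [35.07302474975586, 177.41244506835938], np.float32(0.16088441), 1754)
wall (array([648.7855835 , -78.11057281]), [6.571319580078125, 193.21006774902344], np.float32(-0.1751974), 318) 40.20294355599532
all (array([618.84625244, -72.42970276]), [67.99097442626953, 217.8728790283203], np.float32(-0.17990002), 596)
[[ -63.09451647 -105.66834743]
 [  -2.44710571  -25.43322036]
 [   2.72572237  103.31496169]]
1 -60 [106.6 107.7 109.2] 4
1 -50 [100.  102.6 104.6] 6
1 -40 [ 96.2  98.1 100.2] 6
1 -30 [95.5 96.5 97.2] 6
1 -20 [95.8 96.8 98.1] 8
1 -10 [94.1 95.9 97.8] 8
-1 -60 [-107.9 -104.7 -101.9] 18
-1 -50 [-104.3  -99.9  -97.3] 20
-1 -40 [-99.2 -95.2 -92.5] 19
-1 -30 [-98.1 -94.1 -91.9] 20
-1 -20 [-96.7 -94.1 -91.9] 18
-1 -10 [-98.  -93.9 -92.2] 17
bench z 1.1035072558725005
scene bat (array([479.20053101, -31.21676636]), [38.496150970458984, 181.04254150390625], np.float32(0.15621439), 887)
wall (array([646.64349365, -77.34768677]), [9.9608793258667, 189.3106689453125], np.float32(-0.18362167), 180) 39.30291673308
all (array([618.19561768, -74.06082916]), [70.13349914550781, 219.21775817871094], np.float32(-0.18472692), 469)
[[ -62.56865721 -106.27042997]
 [  -0.48436762   -6.49954565]
 [   5.00258059  105.69945416]]
1 -50 [102.6 104.2 105.8] 4
1 -40 [ 96.8 100.  102.5] 8
1 -30 [96.2 97.8 98.3] 5
1 -20 [93.4 97.3 98.9] 8
1 -10 [94.4 97.  99. ] 8
-1 -60 [-109.7 -105.4 -102.4] 10
-1 -50 [-105.3 -101.9  -97.8] 9
-1 -40 [-102.6  -98.   -93.2] 14
-1 -30 [-96.2 -93.4 -91.8] 4
-1 -20 [-97.3 -93.6 -92.1] 7
-1 -10 [-97.1 -93.7 -92.7] 7
bench z 3.224485604596566
```

```bash
cat >> h.py <<'E'
def plan(*wps):
    "wps: (x,y,z,yaw,nrows); prints rounded rows, simulating them from the present pose"
    s=state(); p=np.array(s["eef_pos"],float); a=s["tcp_rot"][2]; out=[]
    for x,y,z,yaw,n in wps:
        for k in range(n,0,-1):
            d=(np.array([x,y,z])-p)/k; t=(a-yaw)/k   # tool z down: positive turn lowers yaw
            c,q=np.cos(a),np.sin(a); R=np.array([[c,q,0],[q,-c,0],[0,0,-1]])
            r=np.round(R.T@d/250,3); u=round(t/np.pi,3); out.append([r.tolist(),u])
            p=p+R@r*250; a-=u*np.pi
    for i in range(0,len(out),5): print(str(out[i:i+5]).replace(" ",""))
    print("end",p.round(1),round(a,3))
E
python3 - <<'E'
from h import *
plan((450,-300,215,.16,10),(458.5,98,215,.16,15),(458.5,98,100,.16,5))
E
```

```text
[[[0.115,-0.067,-0.0],np.float64(0.008)],[[0.113,-0.069,-0.0],np.float64(0.008)],[[0.111,-0.072,-0.0],np.float64(0.008)],[[0.109,-0.075,-0.0],np.float64(0.009)],[[0.107,-0.078,-0.0],np.float64(0.008)]]
[[[0.105,-0.081,-0.0],np.float64(0.009)],[[0.103,-0.084,-0.0],np.float64(0.008)],[[0.101,-0.086,-0.0],np.float64(0.009)],[[0.098,-0.089,-0.001],np.float64(0.008)],[[0.097,-0.092,-0.0],np.float64(0.009)]]
[[[0.019,-0.104,-0.0],np.float64(-0.0)],[[0.019,-0.104,-0.0],np.float64(-0.0)],[[0.019,-0.104,-0.0],np.float64(-0.0)],[[0.019,-0.105,-0.0],np.float64(-0.0)],[[0.019,-0.104,-0.0],np.float64(-0.0)]]
[[[0.019,-0.105,-0.0],np.float64(-0.0)],[[0.019,-0.104,-0.0],np.float64(-0.0)],[[0.019,-0.105,-0.0],np.float64(-0.0)],[[0.019,-0.104,-0.0],np.float64(-0.0)],[[0.019,-0.105,-0.0],np.float64(-0.0)]]
[[[0.019,-0.104,-0.0],np.float64(-0.0)],[[0.019,-0.105,-0.0],np.float64(-0.0)],[[0.02,-0.104,-0.0],np.float64(-0.0)],[[0.019,-0.105,-0.0],np.float64(-0.0)],[[0.02,-0.104,-0.0],np.float64(-0.0)]]
[[[-0.0,-0.0,0.092],np.float64(-0.0)],[[-0.0,-0.0,0.092],np.float64(-0.0)],[[-0.0,-0.0,0.092],np.float64(-0.0)],[[-0.0,-0.0,0.092],np.float64(-0.0)],[[-0.0,-0.0,0.092],np.float64(-0.0)]]
end [458.6  97.9  99.9] 0.16
```

First move: shut the fingers and start the transit.

>>> arm_command([
  [[0.115,-0.067,0],0.008],
  [[0.113,-0.069,0],0.008],
  [[0.111,-0.072,0],0.008],
  [[0.109,-0.075,0],0.009],
  [[0.107,-0.078,0],0.008],
], claw=0)

```text
t: 1.2
eef_pos: [354.0, -433.9, 214.8]
tcp_rot: [3.141, -0.0, 0.294]
ft_force: [0.9, -0.1, -0.2]
opening: 0.635
grip_force: 0.0
```

>>> arm_command([
  [[0.105,-0.081,0],0.009],
  [[0.103,-0.084,0],0.008],
  [[0.101,-0.086,0],0.009],
  [[0.098,-0.089,0],0.008],
  [[0.097,-0.092,0],0.009],
])

```text
t: 1.7
eef_pos: [450.8, -298.9, 214.8]
tcp_rot: [3.141, -0.0, 0.159]
ft_force: [0.5, -0.5, -1.1]
opening: 0.216
grip_force: 0.0
```

>>> arm_command([
  [[0.019,-0.104,0],0],
  [[0.019,-0.104,0],0],
  [[0.019,-0.104,0],0],
  [[0.019,-0.105,0],0],
  [[0.019,-0.104,0],0],
])

```text
t: 2.2
eef_pos: [452.7, -166.6, 214.7]
tcp_rot: [3.141, -0.0, 0.16]
ft_force: [-0.3, -0.9, 1.1]
opening: 0.006
grip_force: 0.0
```

>>> arm_command([
  [[0.019,-0.105,0],0],
  [[0.019,-0.104,0],0],
  [[0.019,-0.105,0],0],
  [[0.019,-0.104,0],0],
  [[0.019,-0.105,0],0],
])

```text
t: 2.7
eef_pos: [455.4, -33.7, 214.8]
tcp_rot: [3.141, -0.0, 0.16]
ft_force: [0.6, -0.0, 0.2]
opening: 0.007
grip_force: 0.0
```

>>> arm_command([
  [[0.019,-0.104,0],0],
  [[0.019,-0.105,0],0],
  [[0.02,-0.104,0],0],
  [[0.019,-0.105,0],0],
  [[0.02,-0.104,0],0],
])

```text
t: 3.2
eef_pos: [458.5, 99.1, 214.8]
tcp_rot: [3.141, -0.0, 0.16]
ft_force: [0.2, -0.2, -1.8]
opening: 0.008
grip_force: 0.0
```

>>> arm_command([
  [[0,0,0.16],0],
  [[0,0,0.16],0],
  [[0,0,0.16],0],
  [[0,0,0.16],0],
  [[0,0,0.12],0],
])

```text
t: 3.7
eef_pos: [458.2, 97.9, 22.8]
tcp_rot: [3.142, 0.001, 0.16]
ft_force: [0.9, 0.0, -0.6]
opening: 0.005
grip_force: 0.0
```

```bash
python3 - <<'E'
from h import *
s=state();print(s["eef_pos"],s["tcp_rot"])
b=np.array([479.2,-31.7]);e=np.array([-np.sin(.159),np.cos(.159)])
a,c,f=b+118*e,b+103*e,b+79.5*e
plan((*a,10,.159,5),(*c,10,.159,5),(*f,10,.159,10))
E
```

```text
[458.16645732  97.91741221  22.7577262 ] [3.14158044e+00 8.42765330e-04 1.59989366e-01]
[[[0.0,0.011,0.01],np.float64(0.0)],[[0.0,0.011,0.01],np.float64(0.0)],[[0.0,0.01,0.01],np.float64(0.0)],[[0.0,0.011,0.011],np.float64(0.0)],[[0.001,0.01,0.01],np.float64(0.0)]]
[[[-0.0,0.012,0.0],np.float64(0.0)],[[-0.0,0.012,0.0],np.float64(0.0)],[[-0.0,0.012,0.0],np.float64(0.0)],[[-0.0,0.012,0.0],np.float64(0.0)],[[-0.0,0.012,0.0],np.float64(0.0)]]
[[[-0.0,0.009,0.0],np.float64(0.0)],[[-0.0,0.009,0.0],np.float64(0.0)],[[-0.0,0.01,0.0],np.float64(0.0)],[[-0.0,0.009,0.0],np.float64(0.0)],[[-0.0,0.01,0.0],np.float64(0.0)]]
[[[-0.0,0.009,0.0],np.float64(0.0)],[[-0.0,0.01,0.0],np.float64(0.0)],[[-0.0,0.009,0.0],np.float64(0.0)],[[-0.0,0.01,0.0],np.float64(0.0)],[[-0.0,0.009,0.0],np.float64(0.0)]]
end [466.7  46.9  10. ] 0.16
```

>>> arm_command([
  [[0,0.011,0.01],0],
  [[0,0.011,0.01],0],
  [[0,0.01,0.01],0],
  [[0,0.011,0.01],0],
  [[0,0.01,0.01],0],
])

```text
t: 4.2
eef_pos: [461.3, 84.6, 13.0]
tcp_rot: [3.141, -0.002, 0.16]
ft_force: [0.1, 0.3, 0.3]
opening: 0.006
grip_force: 0.0
```

>>> arm_command([
  [[0,0.012,0],0],
  [[0,0.012,0],0],
  [[0,0.012,0],0],
  [[0,0.012,0],0],
  [[0,0.012,0],0],
])

```text
t: 4.7
eef_pos: [463.2, 69.8, 12.1]
tcp_rot: [3.141, -0.0, 0.16]
ft_force: [0.1, 0.3, -0.1]
opening: 0.004
grip_force: 0.0
```

>>> arm_command([
  [[0,0.009,0],0],
  [[0,0.009,0],0],
  [[0,0.01,0],0],
  [[0,0.009,0],0],
  [[0,0.01,0],0],
])

```text
t: 5.2
eef_pos: [464.7, 58.7, 12.1]
tcp_rot: [-3.141, 0.001, 0.16]
ft_force: [-1.2, 7.5, 1.2]
opening: 0.003
grip_force: 3.4
```

>>> arm_command([
  [[0,0.009,0],0],
  [[0,0.01,0],0],
  [[0,0.009,0],0],
  [[0,0.01,0],0],
  [[0,0.009,0],0],
])

```text
t: 5.7
eef_pos: [466.5, 47.1, 12.1]
tcp_rot: [-3.141, 0.001, 0.16]
ft_force: [-1.5, 7.0, 2.0]
opening: 0.003
grip_force: 3.4
```

>>> arm_command([
  [[0,-0.1,0],0],
  [[0,-0.1,-0.1],0],
  [[0,0,-0.15],0],
  [[0,0,-0.15],0],
  [[0,0,0],0],
])

```text
t: 6.2
eef_pos: [460.5, 96.5, 115.8]
tcp_rot: [3.141, -0.007, 0.161]
ft_force: [0.5, 0.3, -0.7]
opening: 0.004
grip_force: 0.0
```

```bash
python3 - <<'E'
from h import *
img,X=cloud("top"); cv2.imwrite("pics/top1.png",img[...,::-1])
print(poses(img,X)[0]); img,X=cloud("scene"); print(poses(img,X)[0]); s=state(); print(s["eef_pos"],s["tcp_rot"])
E
```

```text
(array([486.48422241, -76.66307831]), [35.2150764465332, 128.19143676757812], np.float32(0.15825765), 1258)Traceback (most recent call last):
  File "<stdin>", line 3, in <module>
  File "h.py", line 21, in poses
    bat=fit(X,big((z>50)&(z<75)&(r<115)))
              ~~~^^^^^^^^^^^^^^^^^^^^^^^
  File "h.py", line 17, in big
    n,l,s,_=cv2.connectedComponentsWithStats(m.astype(np.uint8)); return l==1+np.argmax(s[1:,4])
                                                                              ~~~~~~~~~^^^^^^^^^
    return _wrapfunc(a, 'argmax', axis=axis, out=out, **kwds)
    return bound(*args, **kwds)
ValueError: attempt to get argmax of an empty sequence
```

View pics/top1.png

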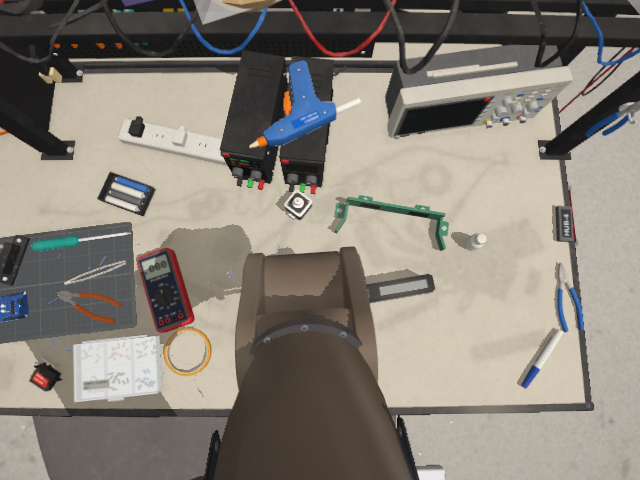

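The battery moved along its axis as planned, with its −y end now at about (434,283) and the bystanders untouched. The arm hides the rest of it. Next comes the two-finger push from the front.

```bash
python3 - <<'E'
from h import *
s=state();print(s["eef_pos"],s["tcp_rot"],s["t"])
B=np.array([482.5,-52.4]);y0=.158;be=-.18
ex=lambda a:np.array([np.cos(a),np.sin(a)]); ey=lambda a:np.array([-np.sin(a),np.cos(a)])
st=B-50*ex(y0); ct=B-29*ex(y0); C=B-110*ey(y0)
w=[(*st,116,y0,5),(*st,10,y0,5),(*ct,10,y0,5)]
for k in range(1,16):
    a=y0+(be-y0)*k/15; w.append((*(C+110*ey(a)-27.5*ex(a)),10,a,1))
plan(*w)
E
```

```text
[459.01257745  96.17081804 112.4829538 ] [ 3.14132913e+00 -1.64940894e-03  1.59953841e-01] 6.3
[[[-0.04,0.12,-0.003],np.float64(0.0)],[[-0.04,0.12,-0.003],np.float64(0.0)],[[-0.041,0.12,-0.003],np.float64(0.0)],[[-0.04,0.121,-0.003],np.float64(0.0)],[[-0.041,0.12,-0.002],np.float64(0.001)]]
[[[0.0,0.0,0.085],np.float64(-0.0)],[[0.0,0.0,0.085],np.float64(-0.0)],[[0.0,0.0,0.085],np.float64(-0.0)],[[0.0,0.0,0.084],np.float64(-0.0)],[[0.0,0.0,0.085],np.float64(-0.0)]]
[[[0.017,0.0,-0.0],np.float64(-0.0)],[[0.017,0.0,-0.0],np.float64(-0.0)],[[0.017,0.0,-0.0],np.float64(-0.0)],[[0.017,0.0,-0.0],np.float64(-0.0)],[[0.016,0.0,-0.0],np.float64(-0.0)]]
[[[0.016,-0.002,-0.0],np.float64(0.007)],[[0.01,-0.003,-0.0],np.float64(0.007)],[[0.01,-0.002,-0.0],np.float64(0.007)],[[0.01,-0.002,-0.0],np.float64(0.007)],[[0.01,-0.003,-0.0],np.float64(0.007)]]
[[[0.01,-0.002,-0.0],np.float64(0.008)],[[0.01,-0.002,-0.0],np.float64(0.007)],[[0.01,-0.003,-0.0],np.float64(0.007)],[[0.01,-0.002,-0.0],np.float64(0.007)],[[0.01,-0.002,-0.0],np.float64(0.007)]]
[[[0.009,-0.003,-0.0],np.float64(0.008)],[[0.01,-0.002,-0.0],np.float64(0.007)],[[0.01,-0.003,-0.0],np.float64(0.007)],[[0.01,-0.002,-0.0],np.float64(0.007)],[[0.01,-0.002,-0.0],np.float64(0.007)]]
end [492.4 -48.   10. ] -0.179
```

>>> arm_command([
  [[-0.04,0.12,0],0],
  [[-0.04,0.12,0],0],
  [[-0.041,0.12,0],0],
  [[-0.04,0.121,0],0],
  [[-0.041,0.12,0],0],
], claw=1)

```text
t: 6.8
eef_pos: [432.0, -61.3, 110.7]
tcp_rot: [-3.141, 0.002, 0.16]
ft_force: [1.1, -0.3, -1.0]
opening: 0.372
grip_force: 0.0
```

>>> arm_command([
  [[0,0,0],0],
  [[0,0,0],0],
  [[0,0,0.08],0],
  [[0,0,0.08],0],
  [[0,0,0.08],0],
])

```text
t: 7.3
eef_pos: [432.8, -59.1, 50.9]
tcp_rot: [-3.141, 0.001, 0.161]
ft_force: [0.3, -0.9, 0.0]
opening: 0.789
grip_force: 0.0
```

>>> arm_command([
  [[0,0,0.07],0],
  [[0,0,0.07],0],
  [[0,0,0.02],0],
  [[0,0,0.01],0],
  [[0,0,0],0],
])

```text
t: 7.8
eef_pos: [433.0, -59.8, 9.6]
tcp_rot: [-3.142, 0.0, 0.16]
ft_force: [-0.3, 0.7, 0.4]
opening: 1.003
grip_force: 0.0
```

>>> arm_command([
  [[0.017,0,0],0],
  [[0.017,0,0],0],
  [[0.017,0,0],0],
  [[0.017,0,0],0],
  [[0.016,0,0],0],
])

```text
t: 8.3
eef_pos: [454.1, -56.8, 9.8]
tcp_rot: [3.141, -0.0, 0.16]
ft_force: [-6.3, -1.6, 4.3]
opening: 1.002
grip_force: 4.8
```

>>> arm_command([
  [[0.016,-0.002,0],0.007],
  [[0.01,-0.003,0],0.007],
  [[0.01,-0.002,0],0.007],
  [[0.01,-0.002,0],0.007],
  [[0.01,-0.003,0],0.007],
])

```text
t: 8.8
eef_pos: [465.3, -51.6, 9.6]
tcp_rot: [-3.141, 0.004, 0.049]
ft_force: [-8.2, 0.1, 6.4]
opening: 0.997
grip_force: 4.4
```

>>> arm_command([
  [[0.01,-0.002,0],0.008],
  [[0.01,-0.002,0],0.007],
  [[0.01,-0.003,0],0.007],
  [[0.01,-0.002,0],0.007],
  [[0.01,-0.002,0],0.007],
])

```text
t: 9.3
eef_pos: [477.8, -48.7, 9.5]
tcp_rot: [-3.141, 0.005, -0.064]
ft_force: [-9.0, 2.6, 6.7]
opening: 1.0
grip_force: 4.4
```

>>> arm_command([
  [[0.009,-0.003,0],0.008],
  [[0.01,-0.002,0],0.007],
  [[0.01,-0.003,0],0.007],
  [[0.01,-0.002,0],0.007],
  [[0.01,-0.002,0],0.007],
])

```text
t: 9.8
eef_pos: [490.4, -47.0, 9.5]
tcp_rot: [-3.141, 0.005, -0.177]
ft_force: [-7.4, 1.8, 6.0]
opening: 1.003
grip_force: 4.3
```

```bash
python3 - <<'E'
from h import *
s=state();print(s["eef_pos"],s["tcp_rot"],s["t"])
a,A=cloud("top");b,Bc=cloud("scene"); cv2.imwrite("pics/both2.png",np.hstack([a[150:400,200:520],b[150:400,200:520]])[...,::-1])
np.savez("n2.npz",a=a,A=A,b=b,B=Bc)
E
```

```text
[490.37366045 -47.04373269   9.47249522] [-3.14147376  0.00451463 -0.1767393 ] 9.8
```

View pics/both2.png

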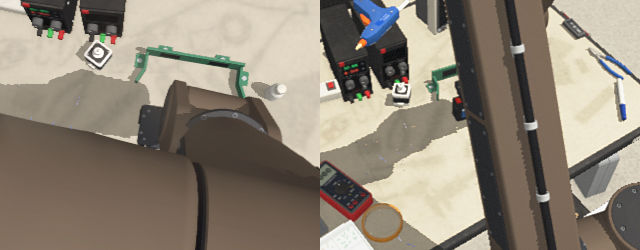

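>>> arm_command([
  [[0.014,0,0],0],
  [[0.014,0,0],0],
  [[0.014,0,0],0],
  [[0.014,0,0],0],
  [[0.014,0,0],0],
])

```text
t: 10.4
eef_pos: [507.4, -50.2, 9.4]
tcp_rot: [-3.141, 0.005, -0.177]
ft_force: [-8.7, 1.1, 5.4]
opening: 0.999
grip_force: 4.6
```

>>> arm_command([
  [[0.014,0,0],0],
  [[0.014,0,0],0],
  [[0.014,0,0],0],
  [[0.01,0,0],0],
  [[0,0,0],0],
])

```text
t: 10.9
eef_pos: [520.9, -52.6, 9.3]
tcp_rot: [-3.141, 0.004, -0.177]
ft_force: [-4.3, 1.5, 2.5]
opening: 1.002
grip_force: 2.9
```

>>> arm_command([
  [[-0.1,0,0],0],
  [[-0.05,0,-0.1],0],
  [[0,0,-0.19],0],
  [[0,0,-0.19],0],
  [[0,0,-0.19],0],
])

```text
t: 11.4
eef_pos: [485.0, -46.4, 179.1]
tcp_rot: [3.142, 0.0, -0.177]
ft_force: [1.0, 0.4, -0.2]
opening: 1.001
grip_force: 0.0
```

>>> arm_command([
  [[0,0.19,0],0],
  [[0,0.19,0],0],
  [[0,0.19,0],0],
  [[0,0.19,0],0],
  [[0,0.19,0],0],
])

```text
t: 11.9
eef_pos: [443.1, -282.2, 177.3]
tcp_rot: [3.141, -0.0, -0.177]
ft_force: [0.9, 1.0, -0.2]
opening: 1.0
grip_force: 0.0
```

```bash
python3 - <<'E'
from h import *
s=state();print(s["eef_pos"],s["tcp_rot"],s["t"])
a,A=cloud("top");print(poses(a,A,(555,-60))[0]); cv2.imwrite("pics/top3.png",a[150:400,200:600,::-1])
E
```

```text
[ 443.09850259 -282.15198563  177.31993663] [ 3.14147849e+00 -2.40741233e-04 -1.76726499e-01] 11.9
(array([549.2744751 , -57.86346436]), [35.6561393737793, 177.1003875732422], np.float32(-0.17873962), 1706)
```

View pics/top3.png

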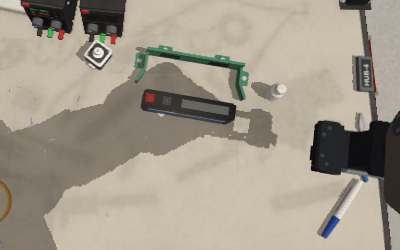

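The battery is square with the bracket, centred on its mouth, and about 80 mm short. It sits at crop (190,105) with the bracket at (193,65), and the bottle and stepper haven't moved. I'll go back behind it and push it home.

```bash
python3 - <<'E'
from h import *
be=-.179; e=np.array([np.cos(be),np.sin(be)]); B=np.array([549.3,-57.9]); f=lambda o:B-o*e
plan((*f(50),175,be,6),(*f(50),60,be,4),(*f(50),9,be,5),(*f(32),9,be,5),(*f(-45),9,be,20))
E
```

```text
[[[0.009,-0.164,0.002],np.float64(-0.0)],[[0.009,-0.164,0.001],np.float64(-0.0)],[[0.009,-0.163,0.002],np.float64(-0.0)],[[0.01,-0.164,0.001],np.float64(-0.0)],[[0.009,-0.163,0.002],np.float64(-0.0)]]
[[[0.01,-0.164,0.001],np.float64(-0.0)],[[-0.0,0.0,0.115],np.float64(-0.0)],[[-0.0,0.0,0.115],np.float64(-0.0)],[[-0.0,0.0,0.115],np.float64(-0.0)],[[-0.0,0.0,0.115],np.float64(-0.0)]]
[[[-0.0,0.0,0.041],np.float64(-0.0)],[[-0.0,0.0,0.041],np.float64(-0.0)],[[-0.0,0.0,0.041],np.float64(-0.0)],[[-0.0,0.0,0.041],np.float64(-0.0)],[[-0.0,0.0,0.04],np.float64(-0.0)]]
[[[0.014,0.0,0.0],np.float64(-0.0)],[[0.014,0.0,0.0],np.float64(-0.0)],[[0.015,0.0,0.0],np.float64(-0.0)],[[0.014,0.0,0.0],np.float64(-0.0)],[[0.015,0.0,0.0],np.float64(-0.0)]]
[[[0.015,0.0,0.0],np.float64(-0.0)],[[0.015,0.0,0.0],np.float64(-0.0)],[[0.015,0.0,0.0],np.float64(-0.0)],[[0.015,0.0,0.0],np.float64(-0.0)],[[0.015,0.0,0.0],np.float64(-0.0)]]
[[[0.016,0.0,0.0],np.float64(-0.0)],[[0.015,0.0,0.0],np.float64(-0.0)],[[0.016,0.0,0.0],np.float64(-0.0)],[[0.015,0.0,0.0],np.float64(-0.0)],[[0.016,0.0,0.0],np.float64(-0.0)]]
[[[0.015,0.0,0.0],np.float64(-0.0)],[[0.016,0.0,0.0],np.float64(-0.0)],[[0.015,0.0,0.0],np.float64(-0.0)],[[0.016,0.0,0.0],np.float64(-0.0)],[[0.015,0.0,0.0],np.float64(-0.0)]]
[[[0.016,0.0,0.0],np.float64(-0.0)],[[0.015,0.0,0.0],np.float64(-0.0)],[[0.016,0.0,0.0],np.float64(-0.0)],[[0.015,0.0,0.0],np.float64(-0.0)],[[0.016,0.0,0.0],np.float64(-0.0)]]
end [593.7 -65.9   9. ] -0.179
```

>>> arm_command([
  [[0.009,-0.164,0],0],
  [[0.009,-0.164,0],0],
  [[0.009,-0.163,0],0],
  [[0.01,-0.164,0],0],
  [[0.009,-0.163,0],0],
])

```text
t: 12.45
eef_pos: [491.1, -79.4, 177.2]
tcp_rot: [3.142, -0.0, -0.177]
ft_force: [-0.4, -0.2, -0.9]
opening: 1.001
grip_force: 0.0
```

>>> arm_command([
  [[0.01,-0.164,0],0],
  [[0,0,0.115],0],
  [[0,0,0.115],0],
  [[0,0,0.115],0],
  [[0,0,0.115],0],
])

```text
t: 12.95
eef_pos: [500.6, -40.8, 61.2]
tcp_rot: [3.142, -0.0, -0.176]
ft_force: [0.9, -0.1, -0.5]
opening: 0.999
grip_force: 0.0
```

>>> arm_command([
  [[0,0,0.08],0],
  [[0,0,0.06],0],
  [[0,0,0.04],0],
  [[0,0,0.02],0],
  [[0,0,0.01],0],
])

```text
t: 13.45
eef_pos: [500.6, -41.1, 9.5]
tcp_rot: [3.142, -0.0, -0.176]
ft_force: [0.4, 0.2, 0.4]
opening: 1.002
grip_force: 0.0
```

>>> arm_command([
  [[0.014,0,0],0],
  [[0.014,0,0],0],
  [[0.015,0,0],0],
  [[0.014,0,0],0],
  [[0.015,0,0],0],
])

```text
t: 13.95
eef_pos: [518.7, -44.3, 9.8]
tcp_rot: [3.142, -0.001, -0.176]
ft_force: [0.6, -0.2, 0.7]
opening: 0.999
grip_force: 0.0
```

>>> arm_command([
  [[0.015,0,0],0],
  [[0.015,0,0],0],
  [[0.015,0,0],0],
  [[0.015,0,0],0],
  [[0.015,0,0],0],
])

```text
t: 14.45
eef_pos: [534.7, -47.1, 9.5]
tcp_rot: [-3.142, 0.005, -0.176]
ft_force: [-10.7, 1.3, 7.0]
opening: 1.002
grip_force: 5.0
```

>>> arm_command([
  [[0.016,0,0],0],
  [[0.015,0,0],0],
  [[0.016,0,0],0],
  [[0.015,0,0],0],
  [[0.016,0,0],0],
])

```text
t: 14.95
eef_pos: [553.9, -50.5, 9.5]
tcp_rot: [-3.142, 0.005, -0.176]
ft_force: [-9.0, 1.2, 7.5]
opening: 1.003
grip_force: 5.0
```

>>> arm_command([
  [[0.015,0,0],0],
  [[0.016,0,0],0],
  [[0.015,0,0],0],
  [[0.016,0,0],0],
  [[0.015,0,0],0],
])

```text
t: 15.45
eef_pos: [573.0, -53.9, 9.5]
tcp_rot: [-3.142, 0.005, -0.176]
ft_force: [-10.0, 1.7, 8.1]
opening: 0.999
grip_force: 5.0
```

>>> arm_command([
  [[0.015,0,0],0],
  [[0.015,0,0],0],
  [[0.015,0,0],0],
  [[0.015,0,0],0],
  [[0.015,0,0],0],
])

```text
t: 15.95
eef_pos: [591.4, -57.2, 9.5]
tcp_rot: [-3.142, 0.005, -0.176]
ft_force: [-9.4, 1.9, 7.8]
opening: 1.0
grip_force: 5.0
```

>>> arm_command([
  [[0.004,0,0],0],
  [[0.004,0,0],0],
  [[0.004,0,0],0],
  [[0.004,0,0],0],
  [[0.004,0,0],0],
])

```text
t: 16.45
eef_pos: [596.3, -58.0, 9.5]
tcp_rot: [-3.142, 0.005, -0.176]
ft_force: [-10.9, 2.3, 7.5]
opening: 1.001
grip_force: 5.0
```

>>> arm_command([
  [[0.003,0,0],0],
  [[0.003,0,0],0],
  [[0.003,0,0],0],
  [[0.003,0,0],0],
  [[0.003,0,0],0],
])

```text
t: 16.95
eef_pos: [600.0, -58.7, 9.5]
tcp_rot: [-3.142, 0.005, -0.176]
ft_force: [-10.7, 1.4, 7.1]
opening: 1.001
grip_force: 5.0
```

>>> arm_command([
  [[0.002,0,0],0],
  [[0.002,0,0],0],
  [[0.002,0,0],0],
  [[0.002,0,0],0],
  [[0.002,0,0],0],
])

```text
t: 17.45
eef_pos: [602.1, -59.1, 9.5]
tcp_rot: [-3.142, 0.006, -0.176]
ft_force: [-13.3, 2.8, 10.8]
opening: 1.0
grip_force: 6.8
```

>>> arm_command([
  [[0.002,0,0],0],
  [[0.002,0,0],0],
  [[0.002,0,0],0],
  [[0,0,0],0],
  [[0,0,0],0],
])

```text
t: 17.95
eef_pos: [602.0, -59.1, 9.5]
tcp_rot: [3.142, 0.009, -0.176]
ft_force: [-19.7, 2.4, 13.7]
opening: 1.0
grip_force: 9.7
```

>>> arm_command([
  [[0.002,0,0],0],
  [[0.002,0,0],0],
  [[0.002,0,0],0],
  [[0,0,0],0],
  [[0,0,0],0],
])

```text
t: 18.45
eef_pos: [602.0, -59.1, 9.5]
tcp_rot: [3.141, 0.012, -0.175]
ft_force: [-26.5, 2.0, 18.7]
opening: 0.998
grip_force: 13.6
```

>>> arm_command([
  [[-0.03,0,0],0],
  [[-0.1,0,0],0],
  [[-0.05,0,-0.1],0],
  [[0,0,-0.19],0],
  [[0,0,-0.19],0],
])

```text
t: 18.95
eef_pos: [562.4, -52.1, 130.6]
tcp_rot: [-3.142, 0.002, -0.176]
ft_force: [0.9, 0.5, 0.6]
opening: 1.0
grip_force: 0.0
```

>>> arm_command([
  [[-0.1,0,-0.15],0],
  [[-0.05,0.19,0],0],
  [[0,0.19,0],0],
  [[0,0.19,0],0],
  [[0,0.19,0],0],
])

```text
t: 19.45
eef_pos: [492.3, -234.4, 167.5]
tcp_rot: [3.141, -0.001, -0.176]
ft_force: [-0.0, 0.5, 0.2]
opening: 1.001
grip_force: 0.0
```

>>> arm_command([
  [[0,0.19,0],0],
  [[0,0.19,0],0],
  [[0,0,0],0],
  [[0,0,0],0],
  [[0,0,0],0],
])

```text
t: 19.95
eef_pos: [476.2, -325.3, 167.0]
tcp_rot: [-3.141, 0.0, -0.176]
ft_force: [0.1, -0.0, 0.2]
opening: 1.001
grip_force: 0.0
```

```bash
python3 - <<'E'
from h import *
s=state();print(s["eef_pos"],s["t"])
a,A=cloud("top"); z=A[...,2]
m=big((z>50)&(z<75)&(np.hypot(A[...,0]-628,A[...,1]+74)<105)); print(fit(A,m),np.percentile(z[m],[5,50,95]))
g=poses(a,A)[1]; print("wall",fit(A,big(g&(z>33)&(z<50))))
for l in("battery","flux_bottle","stepper","multimeter"): print(l,[np.round(r["position"]).tolist() for r in models.mark_of("top",l)[:1]])
cv2.imwrite("pics/top4.png",cv2.resize(a[170:270,270:500],None,fx=3,fy=3)[...,::-1])
E
```

```text
[ 476.17680182 -325.32246266  167.03773315] 19.95
(array([628.99957275, -71.69908905]), [36.06228256225586, 176.09048461914062], np.float32(-0.17897834), 1629) [53.73716062 60.29251918 63.21974285]Traceback (most recent call last):
  File "<stdin>", line 5, in <module>
  File "h.py", line 21, in poses
    bat=fit(X,big((z>50)&(z<75)&(r<115)))
              ~~~^^^^^^^^^^^^^^^^^^^^^^^
  File "h.py", line 17, in big
    n,l,s,_=cv2.connectedComponentsWithStats(m.astype(np.uint8)); return l==1+np.argmax(s[1:,4])
                                                                              ~~~~~~~~~^^^^^^^^^
    return _wrapfunc(a, 'argmax', axis=axis, out=out, **kwds)
    return bound(*args, **kwds)
ValueError: attempt to get argmax of an empty sequence
```

```bash
python3 - <<'E'
from h import *
for n in("top","scene"):
    a,A=cloud(n); z=A[...,2]
    m=big((z>50)&(z<75)&(np.hypot(A[...,0]-628,A[...,1]+74)<105)); print(n,fit(A,m))
    g=poses(a,A,(628,-74))[1]; print("wall",fit(A,big(g&(z>33)&(z<50))))
    for l in("flux_bottle","stepper","multimeter"): print(l,[np.round(r["position"]).tolist() for r in models.mark_of(n,l)[:1]])
    if n=="top": cv2.imwrite("pics/top4.png",cv2.resize(a[170:270,270:500],None,fx=3,fy=3)[...,::-1])
E
```

```text
top (array([629.08050537, -71.79283142]), [36.321441650390625, 176.28392028808594], np.float32(-0.17910776), 1621)
wall (array([ 634.12054443, -165.4283905 ]), [4.3422980308532715, 17.546756744384766], np.float32(-0.4038084), 19)
flux_bottle [[580.0, -238.0, 2.0]]
stepper [[656.0, 116.0, 1.0]]
multimeter [[491.0, 377.0, 0.0]]
scene (array([626.95550537, -71.39385986]), [38.3170166015625, 179.84703063964844], np.float32(-0.17561024), 778)
wall (array([659.30883789,  13.41111755]), [4.204739570617676, 12.183259010314941], np.float32(1.5332319), 11)
flux_bottle []
stepper [[653.0, 116.0, -2.0]]
multimeter [[484.0, 376.0, 4.0]]
```

View pics/top4.png

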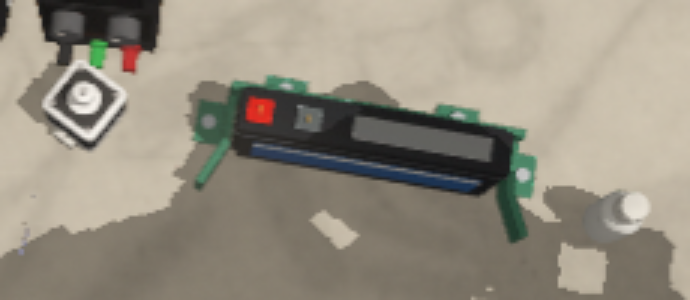

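The battery sits square inside the bracket against its back wall, between the side walls (crop about 235–515 px across). The bottle, stepper and multimeter are where they were, and the arm is clear.

```bash
python3 -c "
from cell import env
print(env.job_done())"
```

```text
the job is handed in; nothing more can be done
None
```

The battery was pushed home square against the bracket's back wall, and the flux bottle, stepper motor and multimeter were left where they stood; the job is handed in at about 20 s, with no verdict returned.

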